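# Level the coffee-bar cup shelf

### The job

Pick up the spirit level gently (never squeeze or press it with more than about 20 N) and lay it flat on the low cup shelf, lengthwise along the shelf. Then take hold of the brass knob of the shelf's levelling foot, press it down until the sprung foot sits fully home on its rubber pad, and while pressing turn the knob until the level's bubble is centred between its lines. Finish while holding: do not let go, keep hold of the knob and keep pressing it home with the bubble centred, and leave the cups, the glass and the caddy where they are.

Things in the scene. Friction and masses are not known exactly. Their poses are not given: they have to be found in the camera images.
- level_center (a point): Centre (half-way up) of the loose aluminium spirit level: a bar 160 long (its own x), 26 wide (y), 34 tall (z, up), about 180 g, starting upright on the counter between robot and shelf. Its vial with the bubble shows from above in the middle of its top, between two black lines. It may be laid on the shelf either way round.
- level: The same spirit level; origin at the centre of its underside, same axes.
- bubble (a joint): Position of the bubble along the level's own +x from the centre of the vial, in m; 0 = centred, stops at +-0.022. The bubble runs to the higher end: 1 mm for each 0.001 rad of slope. It moves slowly and needs about 1.5 to 2 s to settle. The pale bubble is about 19 long; the black lines stand 11 mm either side of the centre, so it just fits between them.
- shelf: The dark wooden board of the low cup shelf: 340 long (its own y), 120 deep (x), 16 thick, its top about 75 above the counter. The end at +y is hinged on a fixed leg (pivot line 150 to the +y side of the board's middle, at this body's origin, 15 below the board's top); the end at -y is carried by the levelling foot.
- shelf_top (a point): Point on the board's top surface, on its centre line, 30 towards the hinged (+y) end from the board's middle: a good place for the middle of the spirit level. x = across the board, y = along it towards the hinged end, z up out of the board.
- knob: The brass knob on the board over the levelling foot, 125 from the board's middle towards its -y end; origin on its axis, at its underside. A round flange 64 across, 8 thick, carries an upright grip bar 46 long (knob's x), 14 thick (y), from 8 to 34 above the origin. It turns stiffly (about 0.2 N m) and stays where left.
- knob_grip (a point): Middle of the grip bar (half-way up), on the knob's axis, 21 above the knob's underside; x along the bar, y across it. Turning clockwise seen from above raises the board's -y end, by 0.018 rad of slope per rad of turn; anticlockwise lowers it. At the start, pressed home, the -y end is too low: 0.45 to 1.4 rad of clockwise turn are needed.
- lift (a joint): Slope (rad, about the hinge) by which the sprung foot stands off its home position on the rubber pad: about 0.012 with nothing pressing (foot end 3.3 mm up), 0 pressed fully home. Pressing the knob straight down with about 6 N takes it home onto a hard stop; 9 to 16 N holds it well. Single readings are noisy: average, or go by the push. Let go, it springs up and the bubble runs off.
- cup_a: White cup, 70 across, 60 tall, on the right; leave alone. Origin under its centre.
- cup_b: White cup, 70 across, 60 tall, on the left; leave alone. Origin under its centre.
- tumbler: Upturned glass, 72 across, 95 tall, beyond the shelf; leave alone. Origin under its centre.
- caddy: Black sachet caddy 70 x 110 x 45, beyond the shelf; leave alone. Origin under its centre.
Things that resemble listed ones, but are neither listed nor needed, are in the scene too. There is more than one size of the level; the job needs the largest.

How it is judged:
By the outcome, as a careful person would: the job done as asked, in the order asked, and still so for the second after the job is handed in, while the arm keeps its last pose, push and grip.
It also fails if it takes over 67 s, if anything falls off the work surface, if the arm or the gripper's body presses on something with over 40 N, if the wrist force passes 120 N, or if a joint passes its speed limit or range.

### The arm

A 6-joint arm with a two-finger parallel gripper is mounted at the origin on the work surface. World frame = base frame: x ahead of the robot, y to its left, z up, the work surface at z = 0. Lengths are in m, angles in degrees, forces in N, time in s.
With the tool pointing down it reaches from about 0.35 to 0.975 m from the base axis. Payload 7.1 kg.
Tool frame: the origin (TCP) lies at the very end of the fingers, on their centre line; the grasp point (between the pads) lies 19 mm behind it; z points along the fingers, y is the line along which they close (so a half turn about z gives the same grasp; the last joint's range is limited). The gripper opens to 88 mm and grips with 3 to 60 N. Pads are 20 mm wide; open, the fingers measure 115 mm over their backs; the gripper's body (75 mm by 178 mm) begins 61 mm behind the grasp point.
Start: joints at [-76.719, 24.242, 93.386, -0, 62.372, -1.089], TCP at [0.155, -0.605, 0.223] pointing down, gripper open.
Joint ranges: [-172.04, 172.04], [-51.8, 120.97], [4.93, 147.93], [-75.15, 255.16], [6.16, 154.13], [-145.62, 145.62]. Speed limits (degrees/s): [136.94, 136.94, 172.46, 180, 180, 180].

### API

Orientations are given as [roll, pitch, yaw] about the fixed x, y, z axes, in that order (R = Rz(yaw) Ry(pitch) Rx(roll)).
In Python, from station import bot gives the robot as it stands.
- The arm moves only by the shell command python3 -m pendant 'ROWS' [FORCE]. ROWS is JSON, a list of rows, each a list of 3 entries, a list of its own where there are three numbers: the opening in per cent of the stroke, from 0 (shut) to 100 (fully open), then the shift along the tool's x, y, z in units of 30 mm (1.0 is 30 mm), then the turn, a rotation vector about the tool's x, y, z in units of 6 degrees (1.0 is 6 degrees). In form: [[jaw, [dx, dy, dz], [wx, wy, wz]], ...]. A call has 1 to 12 rows; each row shifts and turns the commanded pose from where the row before left it, along the tool's axes as they then stand; what a row does not reach is not made up. A row lasts 1/12 s, in which the tool goes at most 41.7 mm and 7.16 degrees, less where a joint would pass 70% of its speed; a pose out of reach is approached as far as the arm can. A call is refused whole if a number of a shift passes 1 or a number of a turn 1, either way. A call with a gripper value outside its range is refused whole. The fingers move at their own pace and stop on an object; FORCE is the grip in N (left out, the last holds). Time passes only in rows, so rows that do not move let the fingers close. It gives the time, the measured TCP pose, the force, the opening and the grip force at its end, in the units of the state.
- bot.sense(): the state, without advancing time (a new reading comes with each control period).
- bot.read_camera(name): name is "side" or "top"; returns a dict with "img" (400x640x3 uint8, blue, green, red), "z_map" (400x640 float32, m along the optical axis (not along the pixel's ray), 0 where there is no reading), "fx", "fy", "cx", "cy" (pixels), "distortion" ([k1, k2, p1, p2, k3] as OpenCV has them; the pictures are not rectified), "R" (3x3) and "t" (3): a world point X has camera coordinates R X + t. Camera axes: x right, y down, z forward; pixel columns grow to the right and rows downward; lengths in m; the calibration is good to about 2 mm. A picture is of the moment at which its call begins.
- bot.job_done(): hands the job in; it is judged then, once.
The state is a dict: "clock": time; "qpos": joint angles; "dq": joint speeds; "tau": joint torques, N m; "position": TCP position; "tool_rot": TCP orientation; "wrist_force": force on the tool from outside, world axes, zero at the start; "moment": the same for the moment, N m; "grip_width": opening from 0.0 (shut) to 1.0 (fully open); "grip_force": force on a finger pad.
Only numpy, scipy, OpenCV 4.12 (cv2) and the standard library are available. Lean on these libraries where they do the work, as an engineer would, in place of code of your own. Each camera call takes 0.05 s, during which the arm holds its last target. There are 200 camera calls.

## Working session

There is one attempt and no reset: what is moved stays moved. The work goes in short steps, Python scripts to look and compute and a shell command to move; the robot and the scene stay as the last step left them, time stands still between calls to the robot, and variables do not carry over. Pictures are saved under pics/ and viewed, at most 10 in all, crops included, and the job is handed in when it is done.

```bash
ls; mkdir -p pics; python3 - <<'E'
from station import bot
import cv2,numpy as np
print(bot.sense())
for n in("side","top"):
    c=bot.read_camera(n); cv2.imwrite(f"pics/{n}0.png",c["img"]); np.savez(f"{n}0.npz",**c)
    print(n,c["fx"],c["fy"],c["cx"],c["cy"],c["distortion"],c["R"],c["t"])
E
```

```text
pics
{'clock': 0.0, 'qpos': array([-7.67180438e+01,  2.42849017e+01,  9.34316415e+01,  7.83283082e-04,
        6.23727038e+01, -1.08912246e+00]), 'dq': array([-0.01563764, -0.05886486,  0.03496355,  0.03826428,  0.00563992,
        0.00262351]), 'tau': array([ 7.85676330e-04, -5.44625866e+01, -2.73671722e+01,  6.43611699e-02,
        2.26523675e-02, -1.16812707e-04]), 'position': array([ 0.15501942, -0.60488871,  0.22189514]), 'tool_rot': array([-1.79910782e+02, -2.38965608e-03,  1.43707130e+01]), 'wrist_force': array([-0.11958281,  0.10846969,  0.08996095]), 'moment': array([-0.00585624,  0.02220511, -0.01389296]), 'grip_force': 0.0, 'grip_width': 1.0003120644690702}
side 410.9185229602541 410.9185229602541 319.5706873704339 199.59854882311 [0.01344857 0.         0.         0.         0.        ] [[ 0.94675748 -0.32184814  0.00800287]
 [-0.23861918 -0.71818243 -0.65366267]
 [ 0.21612764  0.61695038 -0.75674373]] [-0.59015716  0.20215086  1.1405202 ]
top 388.454214462219 388.454214462219 322.2043198335742 197.3367830142132 [0.0061026 0.        0.        0.        0.       ] [[-0.0276359  -0.99959858  0.00624004]
 [-0.99382511  0.02680414 -0.10767166]
 [ 0.10746118 -0.00917711 -0.99416693]] [-0.00106018  0.61256324  1.03736887]
```

View pics/top0.png

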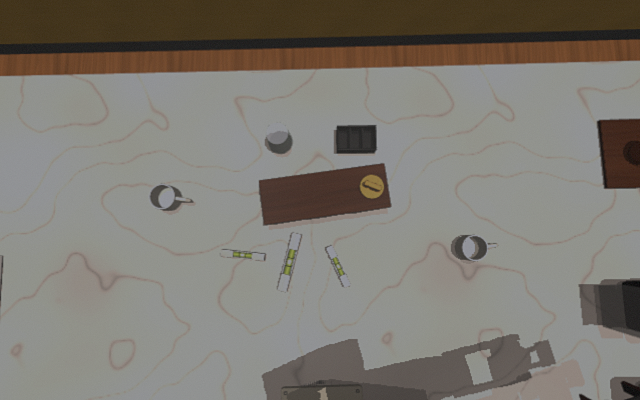

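View pics/side0.png

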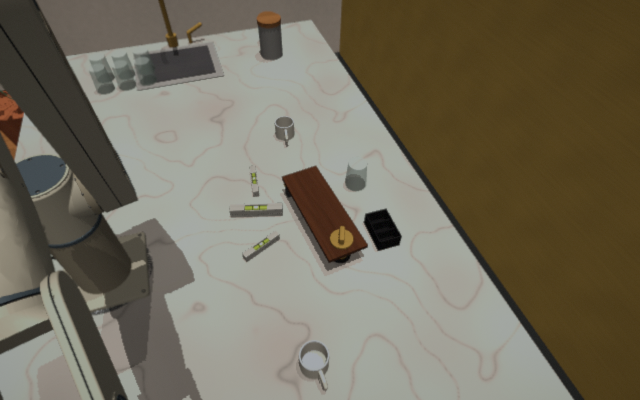

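The top view shows the large level at about (289,262), the shelf spanning (260,180)–(390,208), and the knob at (372,187). Two smaller decoy levels are at (243,254) and (337,266).

```bash
cat > h.py <<'E'
import numpy as np,cv2
def und(c,uv):
    K=np.array([[c["fx"],0,c["cx"]],[0,c["fy"],c["cy"]],[0,0,1]])
    return cv2.undistortPoints(np.float64(uv).reshape(-1,1,2),K,c["distortion"]).reshape(-1,2)
def on_z(c,uv,z):
    p=und(c,uv); d=np.c_[p,np.ones(len(p))]@c["R"]; o=-c["R"].T@c["t"]
    return o+d*((z-o[2])/d[:,2])[:,None]
def cloud(c):
    h,w=c["z_map"].shape; v,u=np.mgrid[:h,:w]
    p=und(c,np.c_[u.ravel(),v.ravel()]); P=np.c_[p,np.ones(len(p))]*c["z_map"].ravel()[:,None]
    X=(P-c["t"])@c["R"]; X[c["z_map"].ravel()==0]=np.nan
    return X.reshape(h,w,3)
def rect(P):  # centre, long dir angle deg, sizes in mm
    (cx,cy),(a,b),t=cv2.minAreaRect(np.float32(P[:,:2]*1000))
    if a<b:a,b,t=b,a,t+90
    return np.round([cx,cy,a,b,(t+90)%180-90],1)
def blob(m,seed=None):
    n,l,s,_=cv2.connectedComponentsWithStats(m.astype(np.uint8))
    k=l[seed[1],seed[0]] if seed else 1+np.argmax(s[1:,4])
    v,u=np.nonzero(l==k); return np.c_[u,v]
E
python3 - <<'E'
from h import *
for n,sd,kn in(("top",(289,262),(372,187)),("side",(256,210),(342,239))):
    c=dict(np.load(n+"0.npz")); X=cloud(c); Z=X[...,2]; img=c["img"]
    m=(Z>.022)&(Z<.05); 
    v,u=np.mgrid[:400,:640]
    print(n,"Z at level",Z[sd[1]-2:sd[1]+3,sd[0]].round(4))
    try:
        b=blob(m,sd); P=on_z(c,b,.034); print("level",rect(P),"cloudmean",X[b[:,1],b[:,0]].mean(0).round(4),len(b))
    except Exception as e: print(e)
    roi=(abs(u-sd[0])<130)&(abs(v-sd[1])<100)
    m=roi&(Z>.06)&(Z<.09)
    b=blob(m); P=on_z(c,b,.077); print("board",rect(P),len(b))
    q=X[b[:,1],b[:,0]]; A=np.c_[q[:,:2],np.ones(len(q))]; s=np.linalg.lstsq(A,q[:,2],rcond=None)[0]; print("plane",s.round(4))
    hsv=cv2.cvtColor(img,cv2.COLOR_BGR2HSV); print("hsv",hsv[kn[1],kn[0]-8:kn[0]+9:4].tolist())
    g=(hsv[...,0]>14)&(hsv[...,0]<32)&(hsv[...,1]>110)&(hsv[...,2]>50)&(np.hypot(u-kn[0],v-kn[1])<22)
    b=blob(g); q=X[b[:,1],b[:,0]]; print("knob",rect(on_z(c,b,.086)),q.mean(0).round(4),len(b))
    bar=(Z>.098)&(np.hypot(u-kn[0],v-kn[1])<25); b=blob(bar); print("bar",rect(on_z(c,b,.111)),len(b),Z[b[:,1],b[:,0]].max())
    cr=img[kn[1]-25:kn[1]+25,kn[0]-25:kn[0]+25]; cr2=img[sd[1]-35:sd[1]+35,sd[0]-35:sd[0]+35]
    cv2.imwrite(f"pics/c_{n}.png",np.hstack([cv2.resize(cr,(400,400),interpolation=2),cv2.resize(cr2,(400,400),interpolation=2)]))
a,b=[cv2.imread(f"pics/c_{n}.png") for n in("top","side")]
cv2.imwrite("pics/crop.png",cv2.resize(np.vstack([a,b]),(600,600)))
E
```

```text
top Z at level [0.0369 0.0354 0.0363 0.0348 0.0342]
level [440.   75.9 159.1  26.3 -16. ] cloudmean [0.4394 0.0761 0.0335] 549
board [617.7 -24.2 338.1 119.9 -83.6] 5611
plane [ 0.0012 -0.0005  0.0745]
hsv [[18, 134, 124], [17, 95, 70], [17, 131, 111], [21, 133, 146], [20, 136, 142]]
knob [ 632.5 -148.3   63.1   62.1   42.9] [nan nan nan] 441
bar [ 631.5 -147.5   46.1   15.2   67.6] 104 0.1136787391618806
side Z at level [0.0331 0.0255 0.0304 0.0268 0.0263]
level [439.2  69.2 157.7  36.9 -16.3] cloudmean [0.4401 0.0726 0.0315] 452
board [617.5 -31.2 346.  122.1 -83.6] 3783
plane [0.0078 0.0019 0.0697]
hsv [[20, 158, 153], [19, 163, 105], [19, 159, 149], [20, 155, 156], [20, 156, 157]]
knob [ 632.4 -153.1   67.3   66.5   20.3] [ 0.6325 -0.1533  0.0866] 415
bar [ 631.5 -155.1   49.9   13.4   69. ] 86 0.1114444631687024
```

View pics/crop.png

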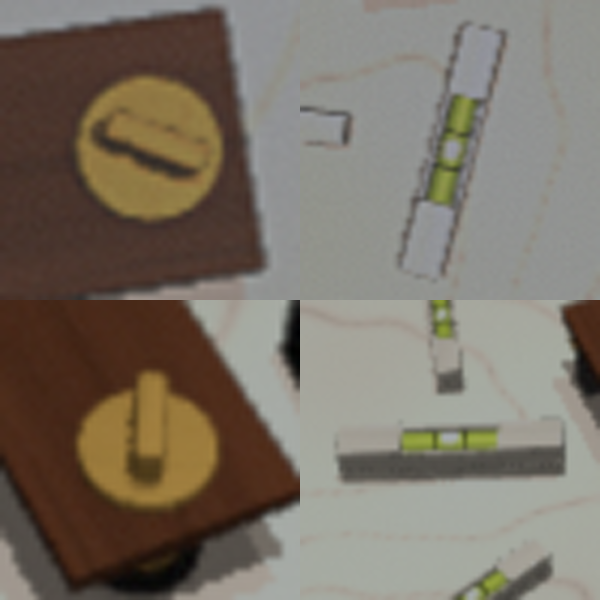

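Level: centre (440, 76) mm, axis −16°. Board: centre (618, −24), +y direction 96.4°. Knob: (632, −148), with its bar at 68°. I'll move above the level now.

```bash

python3 -m pendant '[[55,[0.74,-0.98,0],[0,0,0]],[55,[0.74,-0.98,0],[0,0,0]],[55,[0.74,-0.98,0],[0,0,0]],[55,[0.74,-0.98,0],[0,0,0]],[55,[0.74,-0.98,0],[0,0,0]],[55,[0.74,-0.98,0],[0,0,0]],[55,[0.74,-0.98,0],[0,0,0]],[55,[0.74,-0.98,0],[0,0,0]],[55,[0.74,-0.98,0],[0,0,0]],[55,[0.74,-0.98,0],[0,0,0]],[55,[0.74,-0.98,0],[0,0,0]],[55,[0.74,-0.98,0],[0,0,0]]]' 8
python3 -m pendant '[[55,[0.74,-0.98,0],[0,0,0]],[55,[0.74,-0.98,0],[0,0,0]],[55,[0.74,-0.98,0],[0,0,0]],[55,[0.74,-0.98,0],[0,0,0]],[55,[0.74,-0.98,0],[0,0,0]],[55,[0.74,-0.98,0],[0,0,0]],[55,[0.74,-0.98,0],[0,0,0]],[55,[0.74,-0.98,0],[0,0,0]]]'
python3 -m pendant '[[55,[0,0,0.6],[0,0,1]],[55,[0,0,0.6],[0,0,1]],[55,[0,0,0.6],[0,0,1]],[55,[0,0,0.6],[0,0,1]],[55,[0,0,0.6],[0,0,1]],[55,[0,0,0],[0,0,0]],[55,[0,0,0],[0,0,0]]]'
cat >> h.py <<'E'
def go(s,x,y,yaw,z):
    p=s["position"];r=np.radians(s["tool_rot"][2]);d=np.array([x,y])-p[:2]
    print("pose",p.round(4),s["tool_rot"].round(2),"F",s["wrist_force"].round(2),"t",s["clock"])
    print("units x %.2f y %.2f z %.2f turn %.2f"%(d@[np.cos(r),np.sin(r)]/.03,d@[np.sin(r),-np.cos(r)]/.03,(p[2]-z)/.03,((s["tool_rot"][2]-yaw+180)%360-180)/6))
E
python3 -c "
from h import *;from station import bot
go(bot.sense(),.4397,.0757,-16,.009)"
```

```text
clock: 1.1
position: [0.3257, -0.1958, 0.2226]
tool_rot: [-180.0, -0.0, 14.3]
wrist_force: [0.3, -0.0, 0.5]
grip_width: 0.55
grip_force: 0.0
clock: 1.77
position: [0.4394, 0.0763, 0.2226]
tool_rot: [180.0, 0.0, 14.4]
wrist_force: [0.5, -0.5, 0.0]
grip_width: 0.55
grip_force: 0.0
clock: 2.35
position: [0.4385, 0.0743, 0.1321]
tool_rot: [179.9, 0.1, -15.5]
wrist_force: [-0.4, 0.6, 0.8]
grip_width: 0.547
grip_force: 0.0
pose [0.4385 0.0743 0.1321] [ 1.7994e+02  1.4000e-01 -1.5450e+01] F [-0.39  0.61  0.84] t 2.35
units x 0.03 y -0.06 z 4.10 turn 0.09
```

```bash

python3 -m pendant '[[55,[0.03,-0.06,0.7],[0,0,0.1]],[55,[0,0,0.8],[0,0,0]],[55,[0,0,0.8],[0,0,0]],[55,[0,0,0.8],[0,0,0]],[55,[0,0,0.6],[0,0,0]],[55,[0,0,0.3],[0,0,0]],[55,[0,0,0.1],[0,0,0]],[55,[0,0,0],[0,0,0]]]'
python3 -m pendant '[[20,[0,0,0],[0,0,0]],[20,[0,0,0],[0,0,0]],[20,[0,0,0],[0,0,0]],[20,[0,0,0],[0,0,0]],[20,[0,0,0],[0,0,0]],[20,[0,0,0],[0,0,0]]]' 10
```

```text
clock: 3.02
position: [0.4411, 0.0759, 0.01]
tool_rot: [-180.0, -0.0, -16.2]
wrist_force: [0.3, 0.0, -0.6]
grip_width: 0.551
grip_force: 0.0
clock: 3.52
position: [0.4415, 0.076, 0.0105]
tool_rot: [-180.0, -0.1, -16.2]
wrist_force: [-0.9, 0.3, 8.3]
grip_width: 0.295
grip_force: 10.0
```

```bash

python3 -m pendant '[[20,[0,0,-0.1],[0,0,0]],[20,[0,0,-0.3],[0,0,0]],[20,[0,0,-0.5],[0,0,0]],[20,[0,0,-0.7],[0,0,0]],[20,[0,0,-0.7],[0,0,0]],[20,[0,0,-0.8],[0,0,0]],[20,[0,0,-0.8],[0,0,0]],[20,[0,0,-0.7],[0,0,0]],[20,[0,0,-0.5],[0,0,0]],[20,[0,0,-0.2],[0,0,0]],[20,[0,0,0],[0,0,0]]]'
python3 -m pendant '[[20,[0.3,0.05,0],[0,0,0]],[20,[0.6,0.06,0],[0,0,0]],[20,[0.8,0.08,0],[0,0,0]],[20,[0.9,0.1,0],[0,0,0]],[20,[0.9,0.1,0],[0,0,0]],[20,[0.9,0.1,0],[0,0,0]],[20,[0.8,0.08,0],[0,0,0]],[20,[0.6,0.06,0],[0,0,0]],[20,[0.3,0.02,0],[0,0,0]],[20,[0.1,0,0],[0,0,0]]]'
python3 -m pendant '[[20,[0,0,0],[0,0,-0.4]],[20,[0,0,0],[0,0,-0.8]],[20,[0,0,0],[0,0,-1]],[20,[0,0,0],[0,0,-1]],[20,[0,0,0],[0,0,-1]],[20,[0,0,0],[0,0,-1]],[20,[0,0,0],[0,0,-1]],[20,[0,0,0],[0,0,-1]],[20,[0,0,0],[0,0,-1]],[20,[0,0,0],[0,0,-1]],[20,[0,0,0],[0,0,-1]],[20,[0,0,0],[0,0,-1]]]'
python3 -m pendant '[[20,[0,0,0],[0,0,-1]],[20,[0,0,0],[0,0,-1]],[20,[0,0,0],[0,0,-1]],[20,[0,0,0],[0,0,-1]],[20,[0,0,0],[0,0,-1]],[20,[0,0,0],[0,0,-1]],[20,[0,0,0],[0,0,-1]],[20,[0,0,0],[0,0,-0.4]],[20,[0,0,0],[0,0,0]],[20,[0,0,0],[0,0,0]]]'
python3 - <<'E'
from h import *;from station import bot
go(bot.sense(),.6144,.0058,96.4,.087)
for n in("top","side"):
    c=bot.read_camera(n); np.savez(n+"1.npz",**c); cv2.imwrite(f"pics/{n}1.png",c["img"])
E
```

```text
clock: 4.43
position: [0.4413, 0.0759, 0.1702]
tool_rot: [-179.9, -0.2, -16.2]
wrist_force: [0.1, -0.3, -2.7]
grip_width: 0.294
grip_force: 10.0
clock: 5.27
position: [0.6144, 0.0043, 0.1669]
tool_rot: [180.0, 0.1, -16.3]
wrist_force: [-0.5, -0.0, -2.2]
grip_width: 0.297
grip_force: 10.0
clock: 6.27
position: [0.6123, 0.0056, 0.1678]
tool_rot: [-179.9, 0.1, 51.3]
wrist_force: [0.0, -0.7, -3.0]
grip_width: 0.297
grip_force: 10.0
clock: 7.1
position: [0.6127, 0.0054, 0.168]
tool_rot: [-179.9, -0.0, 95.3]
wrist_force: [-0.5, 0.4, -1.5]
grip_width: 0.296
grip_force: 10.0
pose [0.6127 0.0054 0.168 ] [-1.799e+02 -1.000e-02  9.530e+01] F [-0.49  0.44 -1.45] t 7.1
units x 0.01 y 0.06 z 2.70 turn -0.18
```

View pics/side1.png

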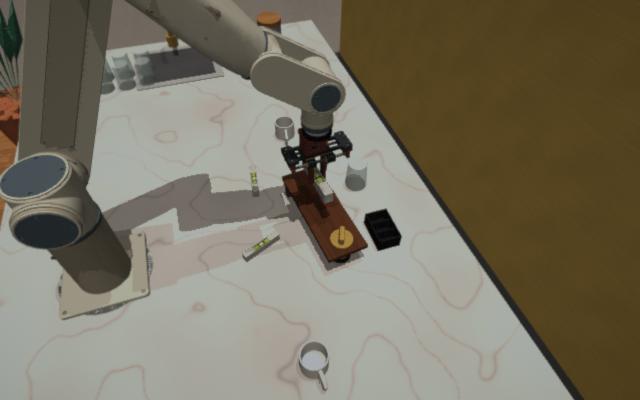

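The side view shows the level held upright above the shelf at about (323,188). I'll lower it.

```bash

python3 -m pendant '[[20,[0.01,0.06,0.2],[0,0,-0.18]],[20,[0,0,0.4],[0,0,0]],[20,[0,0,0.5],[0,0,0]],[20,[0,0,0.5],[0,0,0]],[20,[0,0,0.4],[0,0,0]],[20,[0,0,0.25],[0,0,0]],[20,[0,0,0.15],[0,0,0]],[20,[0,0,0.05],[0,0,0]],[20,[0,0,0],[0,0,0]],[20,[0,0,0],[0,0,0]]]'
python3 -m pendant '[[20,[0,0,0.05],[0,0,0]],[20,[0,0,0.02],[0,0,0]],[20,[0,0,0],[0,0,0]]]'
python3 -m pendant '[[20,[0,0,0.03],[0,0,0]],[20,[0,0,0.02],[0,0,0]],[20,[0,0,0],[0,0,0]]]'
```

```text
clock: 8.03
position: [0.616, 0.0056, 0.0956]
tool_rot: [179.9, 0.0, 96.4]
wrist_force: [1.6, -0.4, -1.2]
grip_width: 0.296
grip_force: 10.0
clock: 8.28
position: [0.6158, 0.0056, 0.0934]
tool_rot: [180.0, 0.0, 96.5]
wrist_force: [0.2, 0.3, -2.0]
grip_width: 0.298
grip_force: 10.0
clock: 8.53
position: [0.6155, 0.0056, 0.0915]
tool_rot: [-180.0, -0.0, 96.4]
wrist_force: [-0.2, 0.3, -2.1]
grip_width: 0.298
grip_force: 10.0
```

```bash
for i in 1 2; do
python3 -m pendant '[[20,[0,0,0.03],[0,0,0]],[20,[0,0,0.02],[0,0,0]],[20,[0,0,0],[0,0,0]]]' | grep -E "pos|wrist"; done
python3 -m pendant '[[20,[0,0,0.03],[0,0,0]],[20,[0,0,0],[0,0,0]]]' | grep -E "pos|wrist"
```

```text
position: [0.6154, 0.0056, 0.0899]
wrist_force: [0.0, -0.1, -2.8]
position: [0.6155, 0.0056, 0.0884]
wrist_force: [-0.7, -0.0, -1.4]
position: [0.6155, 0.0056, 0.0875]
wrist_force: [-1.3, -0.9, -1.9]
```

```bash
for i in 1 ; do
python3 -m pendant '[[20,[0,0,0.03],[0,0,0]],[20,[0,0,0],[0,0,0]]]' | grep -E "pos|wrist"
python3 -m pendant '[[20,[0,0,0.03],[0,0,0]],[20,[0,0,0],[0,0,0]]]' | grep -E "pos|wrist"; done
```

```text
position: [0.6155, 0.0056, 0.0866]
wrist_force: [0.8, -1.0, -2.1]
position: [0.6155, 0.0056, 0.0857]
wrist_force: [-0.2, -1.0, -2.4]
```

```bash

python3 -m pendant '[[20,[0,0,0.03],[0,0,0]],[20,[0,0,0],[0,0,0]]]' | grep -E "pos|wrist"
python3 -m pendant '[[20,[0,0,0.03],[0,0,0]],[20,[0,0,0],[0,0,0]]]' | grep -E "pos|wrist"
```

```text
position: [0.6157, 0.0056, 0.085]
wrist_force: [-0.1, 0.2, -1.4]
position: [0.6158, 0.0055, 0.0846]
wrist_force: [-1.7, -0.8, 3.6]
```

Contact, about 5 N. I'll release and lift.

```bash

python3 -m pendant '[[40,[0,0,0],[0,0,0]],[55,[0,0,0],[0,0,0]],[55,[0,0,0],[0,0,0]],[55,[0,0,0],[0,0,0]],[55,[0,0,-0.1],[0,0,0]],[55,[0,0,-0.3],[0,0,0]],[55,[0,0,-0.6],[0,0,0]],[55,[0,0,-0.8],[0,0,0]],[55,[0,0,-0.9],[0,0,0]],[55,[0,0,-0.5],[0,0,0]],[55,[0,0,0],[0,0,0]]]'
python3 - <<'E'
from h import *;from station import bot
go(bot.sense(),.632,-.148,67.6,.17)
E
```

```text
clock: 10.78
position: [0.6181, 0.0056, 0.1848]
tool_rot: [179.6, 0.1, 96.5]
wrist_force: [0.8, -0.1, 0.6]
grip_width: 0.548
grip_force: 0.0
pose [0.6181 0.0056 0.1848] [1.7958e+02 5.0000e-02 9.6450e+01] F [ 0.82 -0.07  0.65] t 10.7833
units x -5.14 y -0.12 z 0.49 turn 4.81
```

```bash

python3 -m pendant '[[45,[-0.4,-0.02,0],[0,0,0.4]],[45,[-0.7,-0.02,0],[0,0,0]],[45,[-0.9,-0.02,0],[0,0,0]],[45,[-0.9,-0.02,0],[0,0,0]],[45,[-0.9,-0.02,0],[0,0,0]],[45,[-0.7,-0.02,0],[0,0,0]],[45,[-0.5,0,0],[0,0,0]],[45,[-0.15,0,0],[0,0,0.4]],[45,[0,0,0],[0,0,1]],[45,[0,0,0],[0,0,1]],[45,[0,0,0],[0,0,1]],[45,[0,0,0],[0,0,1]]]'
python3 -m pendant '[[45,[0,0,0],[0,0,0]],[45,[0,0,0],[0,0,0]]]'
python3 - <<'E'
from h import *;from station import bot
go(bot.sense(),.632,-.1485,67.6,.086)
for n in("top","side"):
    c=bot.read_camera(n); np.savez(n+"2.npz",**c); cv2.imwrite(f"pics/{n}2.png",c["img"])
a=cv2.imread("pics/top2.png")[130:260,230:430];b=cv2.imread("pics/side2.png")[140:270,240:440]
cv2.imwrite("pics/crop2.png",np.vstack([cv2.resize(a,(460,299),interpolation=2),cv2.resize(b,(460,299),interpolation=2)]))
E
```

```text
clock: 11.78
position: [0.6226, -0.1491, 0.1787]
tool_rot: [-179.9, 0.0, 67.3]
wrist_force: [0.8, 0.7, 0.5]
grip_width: 0.45
grip_force: 0.0
clock: 11.95
position: [0.6228, -0.1488, 0.1791]
tool_rot: [-179.9, 0.0, 67.8]
wrist_force: [-0.3, 0.4, -0.6]
grip_width: 0.448
grip_force: 0.0
pose [ 0.6228 -0.1488  0.1791] [-1.7991e+02  1.0000e-02  6.7780e+01] F [-0.33  0.37 -0.62] t 11.95
units x 0.13 y 0.28 z 3.10 turn 0.03
```

View pics/crop2.png

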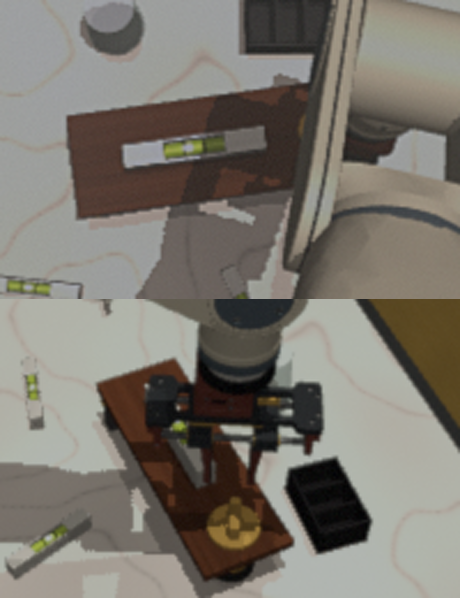

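Top crop: the level lies along the shelf and its bubble is visible. Side crop: the open fingers are above the knob. I'll descend onto the bar.

```bash

python3 -m pendant '[[45,[0.13,0.28,0.2],[0,0,0]],[45,[0,0,0.4],[0,0,0]],[45,[0,0,0.6],[0,0,0]],[45,[0,0,0.6],[0,0,0]],[45,[0,0,0.5],[0,0,0]],[45,[0,0,0.3],[0,0,0]],[45,[0,0,0.15],[0,0,0]],[45,[0,0,0.05],[0,0,0]],[45,[0,0,0],[0,0,0]],[45,[0,0,0],[0,0,0]]]'
python3 - <<'E'
from h import *;from station import bot
go(bot.sense(),.632,-.1485,67.6,.086)
c=bot.read_camera("side"); cv2.imwrite("pics/s3.png",cv2.resize(c["img"][200:270,300:390],(720,560),interpolation=2))
E
```

```text
clock: 12.88
position: [0.6332, -0.1484, 0.0967]
tool_rot: [179.9, -0.0, 67.7]
wrist_force: [0.0, 0.4, 0.2]
grip_width: 0.449
grip_force: 0.0
pose [ 0.6332 -0.1484  0.0967] [ 1.7993e+02 -1.0000e-02  6.7660e+01] F [0.04 0.37 0.19] t 12.8833
units x -0.02 y -0.04 z 0.36 turn 0.01
```

View pics/s3.png

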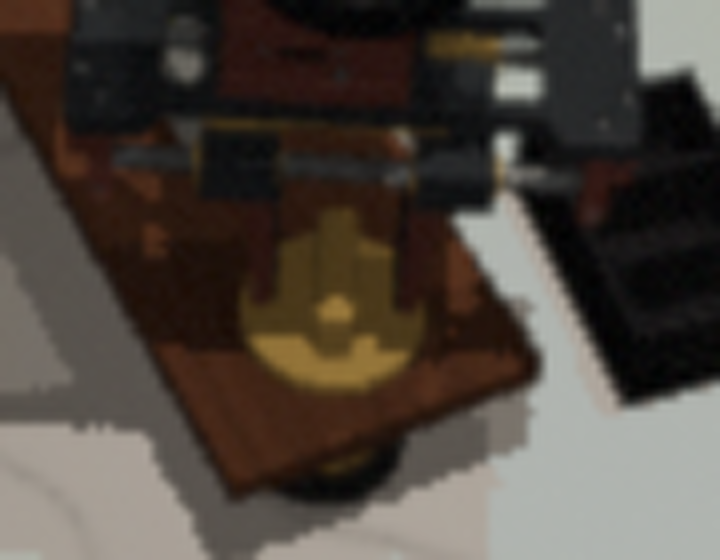

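The bar (340,270 in the crop) is centred between the fingers and parallel to them. I'll step down until the fingertips touch the flange.

```bash

python3 -m pendant '[[45,[-0.02,-0.04,0.1],[0,0,0]],[45,[0,0,0.1],[0,0,0]],[45,[0,0,0],[0,0,0]],[45,[0,0,0],[0,0,0]]]'| grep -E "pos|wrist"
python3 -m pendant '[[45,[0,0,0.05],[0,0,0]],[45,[0,0,0],[0,0,0]],[45,[0,0,0],[0,0,0]]]'| grep -E "pos|wrist"
python3 -m pendant '[[45,[0,0,0.05],[0,0,0]],[45,[0,0,0],[0,0,0]],[45,[0,0,0],[0,0,0]]]'| grep -E "pos|wrist"
```

```text
position: [0.6312, -0.1484, 0.09]
wrist_force: [-0.0, 0.3, -0.0]
position: [0.6313, -0.1484, 0.0885]
wrist_force: [-0.9, -0.5, 0.2]
position: [0.6313, -0.1484, 0.087]
wrist_force: [-0.2, 0.7, -0.1]
```

```bash

python3 -m pendant '[[45,[0,0,0.05],[0,0,0]],[45,[0,0,0],[0,0,0]],[45,[0,0,0],[0,0,0]]]'| grep -E "pos|wrist"
python3 -m pendant '[[5,[0,0,0],[0,0,0]],[5,[0,0,0],[0,0,0]],[5,[0,0,0],[0,0,0]],[5,[0,0,0],[0,0,0]],[5,[0,0,0],[0,0,0]],[5,[0,0,0],[0,0,0]]]' 40
```

```text
position: [0.6312, -0.1484, 0.0855]
wrist_force: [0.1, 0.3, 0.8]
clock: 14.52
position: [0.6329, -0.1491, 0.0857]
tool_rot: [179.8, -0.0, 67.6]
wrist_force: [5.9, -3.3, -4.5]
grip_width: 0.155
grip_force: 40.0
```

```bash

python3 -m pendant '[[5,[0,0.06,0.05],[0,0,0]],[5,[0,0,0],[0,0,0]],[5,[0,0,0],[0,0,0]]]'| grep -E "pos|wrist"
python3 -m pendant '[[5,[0,0,0.05],[0,0,0]],[5,[0,0,0],[0,0,0]],[5,[0,0,0],[0,0,0]]]'| grep -E "pos|wrist"
python3 -m pendant '[[5,[0,0,0.03],[0,0,0]],[5,[0,0,0],[0,0,0]],[5,[0,0,0],[0,0,0]]]'| grep -E "pos|wrist"
```

```text
position: [0.6331, -0.1492, 0.0844]
wrist_force: [-0.5, -1.6, 4.3]
position: [0.6331, -0.1493, 0.0831]
wrist_force: [-1.2, -1.3, 6.3]
position: [0.6332, -0.1494, 0.0824]
wrist_force: [-0.6, -0.8, 6.9]
```

```bash

python3 -m pendant '[[5,[0,0,0.03],[0,0,0]],[5,[0,0,0],[0,0,0]],[5,[0,0,0],[0,0,0]]]'| grep -E "pos|wrist"
python3 -m pendant '[[5,[0,0,0.02],[0,0,0]],[5,[0,0,0],[0,0,0]],[5,[0,0,0],[0,0,0]]]'| grep -E "pos|wrist"
```

```text
position: [0.6332, -0.1494, 0.0821]
wrist_force: [-2.5, -1.5, 10.9]
position: [0.6333, -0.1494, 0.082]
wrist_force: [-4.1, -0.6, 14.6]
```

Foot home, about 13 N. Let the bubble settle, then measure it.

```bash

for i in 1 2; do python3 -m pendant '[[5,[0,0,0],[0,0,0]],[5,[0,0,0],[0,0,0]],[5,[0,0,0],[0,0,0]],[5,[0,0,0],[0,0,0]],[5,[0,0,0],[0,0,0]],[5,[0,0,0],[0,0,0]],[5,[0,0,0],[0,0,0]],[5,[0,0,0],[0,0,0]],[5,[0,0,0],[0,0,0]],[5,[0,0,0],[0,0,0]],[5,[0,0,0],[0,0,0]],[5,[0,0,0],[0,0,0]]]' | grep -E "clock|wrist|pos"; done
cat > bub.py <<'E'
from h import *
def strip(c,L,z=.109):
    a=np.radians(L[4]); e=np.array([np.cos(a),np.sin(a)]); n=np.array([-e[1],e[0]])
    s=np.arange(-85,85.1,.5); w=np.arange(-14,14.1,.5); S,W=np.meshgrid(s,w)
    P=np.c_[(L[:2]+S.ravel()[:,None]*e+W.ravel()[:,None]*n)/1000,np.full(S.size,z)]
    K=np.array([[c["fx"],0,c["cx"]],[0,c["fy"],c["cy"]],[0,0,1]])
    uv=cv2.projectPoints(P,cv2.Rodrigues(c["R"])[0],c["t"],K,c["distortion"])[0].reshape(*S.shape,2).astype(np.float32)
    return s,w,cv2.remap(c["img"],uv[...,0],uv[...,1],cv2.INTER_CUBIC)
def level(c):
    X=cloud(c); v,u=np.mgrid[:400,:640]
    m=(X[...,2]>.098)&(X[...,2]<.122)&(abs(X[...,0]-.615)<.05)&(abs(X[...,1]-.006)<.1)
    return rect(on_z(c,blob(m),.109))
E
cat > look.py <<'E'
import sys
from bub import *;from station import bot
s0=bot.sense(); F=[];I=[]
for i in range(4):
    c=bot.read_camera("top"); F.append(bot.sense()["wrist_force"])
    if i==0: L=level(c); print(L)
    s,w,st=strip(c,L); I.append(st.astype(float))
st=np.mean(I,0); np.save("st.npy",st)
print("F",np.mean(F,0).round(1),"pose",s0["position"].round(4),s0["tool_rot"].round(1),s0["clock"])
pr=st[abs(w)<3].mean(0); yel=(pr[:,1]+pr[:,2])/2-pr[:,0]
k=abs(s)<42
for a in range(-42,43,2):
    j=abs(s-a)<.1; print(a,pr[j][0].astype(int),int(yel[j][0]),end="; ")
cv2.imwrite(sys.argv[1],cv2.resize(np.clip(st,0,255).astype(np.uint8),(790,150),interpolation=0))
E
python3 look.py pics/b1.png
```

```text
clock: 16.77
position: [0.6333, -0.1494, 0.082]
wrist_force: [-4.0, -2.3, 14.4]
clock: 17.77
position: [0.6332, -0.1494, 0.0819]
wrist_force: [-3.3, -1.7, 14.9]
[614.1   2.7 158.9  26.7 -83.6]
F [-3.9 -0.9 14.4] pose [ 0.6332 -0.1494  0.0819] [179.9   0.   67.7] 17.7667
-42 [163 156 155] -7; -40 [165 157 156] -8; -38 [165 156 155] -9; -36 [146 149 150] 3; -34 [104 146 143] 40; -32 [ 68 152 143] 78; -30 [ 65 152 144] 82; -28 [ 91 152 146] 57; -26 [135 156 152] 18; -24 [167 159 157] -9; -22 [169 159 158] -10; -20 [170 160 158] -10; -18 [168 161 160] -7; -16 [151 157 154] 4; -14 [111 139 134] 25; -12 [ 67 108 104] 38; -10 [ 59 124 118] 62; -8 [ 71 155 148] 80; -6 [ 71 152 145] 77; -4 [ 71 151 144] 76; -2 [ 70 151 143] 77; 0 [ 69 152 143] 78; 2 [ 71 155 144] 78; 4 [ 72 155 146] 78; 6 [ 73 157 148] 79; 8 [ 70 145 139] 71; 10 [ 61 118 113] 54; 12 [ 53 100  94] 43; 14 [ 65 137 128] 67; 16 [ 71 157 147] 80; 18 [ 70 154 145] 79; 20 [ 63 136 127] 68; 22 [ 53 102  95] 45; 24 [50 92 85] 38; 26 [49 92 85] 39; 28 [49 94 87] 41; 30 [47 93 87] 42; 32 [56 92 87] 33; 34 [77 92 94] 15; 36 [ 96  97 103] 4; 38 [ 98 101 107] 6; 40 [ 96 100 106] 6; 42 [ 95 100 105] 7;
```

View pics/b1.png

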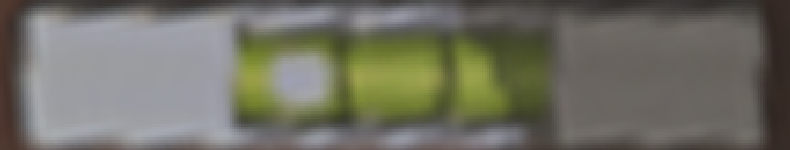

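The bubble is about 20 mm towards the hinge end (strip pixel 300; lines at 347 and 450). That needs at least 65° clockwise, so I'll turn in chunks while easing the tool up with the board.

```bash

for i in 1 2 3; do python3 -m pendant '[[5,[0,0,-0.009],[0,0,0.5]],[5,[0,0,-0.009],[0,0,0.5]],[5,[0,0,-0.009],[0,0,0.5]],[5,[0,0,-0.009],[0,0,0.5]],[5,[0,0,-0.009],[0,0,0.5]],[5,[0,0,-0.009],[0,0,0.5]],[5,[0,0,0],[0,0,0]],[5,[0,0,0],[0,0,0]]]' | grep -E "clock|wrist|pos|rot|grip_w"; [ $i = 1 ] && python3 -c "
from station import bot;print(bot.sense()['moment'])"; done
```

```text
clock: 18.63
position: [0.6327, -0.149, 0.0835]
tool_rot: [-180.0, 0.0, 49.6]
wrist_force: [-6.6, 1.0, 14.3]
grip_width: 0.156
[ 0.4328472   1.11127349 -0.01808844]
clock: 19.3
position: [0.6324, -0.1484, 0.085]
tool_rot: [-179.9, 0.0, 31.6]
wrist_force: [-6.7, 3.0, 16.8]
grip_width: 0.157
clock: 19.97
position: [0.6321, -0.1478, 0.0866]
tool_rot: [-179.9, 0.1, 13.6]
wrist_force: [-6.3, 5.4, 15.9]
grip_width: 0.159
```

```bash

python3 -m pendant '[[5,[-0.02,-0.025,-0.01],[0,0,0]],[5,[-0.02,-0.025,-0.01],[0,0,0]],[5,[0,0,0],[0,0,0]],[5,[0,0,0],[0,0,0]],[5,[0,0,0],[0,0,0]],[5,[0,0,0],[0,0,0]],[5,[0,0,0],[0,0,0]],[5,[0,0,0],[0,0,0]],[5,[0,0,0],[0,0,0]],[5,[0,0,0],[0,0,0]],[5,[0,0,0],[0,0,0]],[5,[0,0,0],[0,0,0]]]' | grep -E "wrist|pos"
python3 -m pendant '[[5,[0,0,0],[0,0,0]],[5,[0,0,0],[0,0,0]],[5,[0,0,0],[0,0,0]],[5,[0,0,0],[0,0,0]],[5,[0,0,0],[0,0,0]],[5,[0,0,0],[0,0,0]],[5,[0,0,0],[0,0,0]],[5,[0,0,0],[0,0,0]],[5,[0,0,0],[0,0,0]],[5,[0,0,0],[0,0,0]],[5,[0,0,0],[0,0,0]],[5,[0,0,0],[0,0,0]]]' | grep -E "wrist|pos"
python3 look.py pics/b2.png
```

```text
position: [0.632, -0.1477, 0.0868]
wrist_force: [-1.4, 0.6, 9.2]
position: [0.632, -0.1478, 0.0868]
wrist_force: [-1.0, 1.0, 8.3]
[613.5   6.6 152.8  27.  -83.5]
F [-1.   0.8  9.2] pose [ 0.632  -0.1478  0.0868] [ 1.80e+02 -1.00e-01  1.37e+01] 21.9667
-42 [160 156 154] -4; -40 [161 156 155] -5; -38 [163 157 156] -6; -36 [165 158 156] -8; -34 [159 150 149] -9; -32 [115 133 130] 16; -30 [ 68 130 124] 58; -28 [ 67 151 143] 80; -26 [ 70 152 145] 78; -24 [ 71 150 143] 75; -22 [ 71 149 142] 74; -20 [ 69 150 141] 76; -18 [ 69 151 141] 76; -16 [ 69 153 142] 77; -14 [ 70 156 145] 79; -12 [ 68 151 141] 78; -10 [ 61 131 124] 66; -8 [ 74 104 100] 27; -6 [119 130 127] 9; -4 [159 162 160] 2; -2 [167 160 159] -7; 0 [167 159 158] -8; 2 [169 158 158] -10; 4 [161 158 156] -4; 6 [130 155 150] 22; 8 [ 79 153 145] 70; 10 [ 66 149 141] 78; 12 [ 62 127 122] 62; 14 [ 60 112 109] 50; 16 [ 63 128 123] 62; 18 [ 69 151 143] 78; 20 [ 69 151 142] 77; 22 [ 59 123 114] 59; 24 [49 91 85] 39; 26 [49 90 85] 38; 28 [50 92 86] 39; 30 [49 94 88] 41; 32 [47 92 86] 41; 34 [48 89 83] 37; 36 [61 86 84] 23; 38 [87 94 98] 8; 40 [101 102 108] 4; 42 [ 97 101 106] 7;
```

View pics/b2.png

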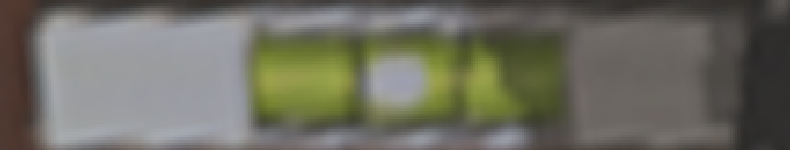

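Bubble at about −2.5 mm relative to the line centre (bubble pixel 397, lines 357 and 462). That takes about 1.3 units more. I'll also check the start picture, where the level lay on the counter, for measurement bias.

```bash

python3 -m pendant '[[5,[0,0,0],[0,0,0.3]],[5,[0,0,0],[0,0,0.4]],[5,[0,0,0],[0,0,0.4]],[5,[0,0,0],[0,0,0.2]],[5,[0,0,0],[0,0,0]],[5,[0,0,0],[0,0,0]],[5,[0,0,0],[0,0,0]],[5,[0,0,0],[0,0,0]],[5,[0,0,0],[0,0,0]],[5,[0,0,0],[0,0,0]],[5,[0,0,0],[0,0,0]],[5,[0,0,0],[0,0,0]]]' | grep -E "wrist|pos"
python3 -m pendant '[[5,[0,0,0],[0,0,0]],[5,[0,0,0],[0,0,0]],[5,[0,0,0],[0,0,0]],[5,[0,0,0],[0,0,0]],[5,[0,0,0],[0,0,0]],[5,[0,0,0],[0,0,0]],[5,[0,0,0],[0,0,0]],[5,[0,0,0],[0,0,0]],[5,[0,0,0],[0,0,0]],[5,[0,0,0],[0,0,0]],[5,[0,0,0],[0,0,0]],[5,[0,0,0],[0,0,0]]]' | grep -E "wrist|pos"
python3 look.py pics/b3.png >look3.txt; head -2 look3.txt|cut -c1-150
cat > ana.py <<'E'
from bub import *
def ana(st):
    s=np.arange(-85,85.1,.5); w=np.arange(-14,14.1,.5)
    pr=st[abs(w)<3].mean(0).astype(float); g=pr[:,1]; b=pr[:,0]
    # bubble: longest run blue>118 inside |s|<30 away from the aluminium ends
    m=(b>118)&(abs(s)<31); n,l,q,_=cv2.connectedComponentsWithStats(m.astype(np.uint8)[None]);
    k=[i for i in range(1,n) if 8<q[i,2]/2<18]; 
    for i in k:
        r=np.nonzero(l[0]==i)[0]; f=lambda i0,i1:s[i0]+(118-b[i0])/(b[i1]-b[i0])*(s[i1]-s[i0])
        e0,e1=f(r[0]-1,r[0]),f(r[-1],r[-1]+1); print("bubble",round(e0,2),round(e1,2),"c",round((e0+e1)/2,2))
    # lines: local minima of green
    for i in range(2,len(s)-2):
        if abs(s[i])<20 and g[i]==g[i-3:i+4].min() and g[i]<135:
            a=np.polyfit(s[i-2:i+3],g[i-2:i+3],2); print("line",round(-a[1]/2/a[0],2),int(g[i]))
print("start"); c=dict(np.load("top0.npz")); ana(strip(c,np.array([440,75.9,0,0,-16.]),.034)[2])
print("now"); ana(np.load("st.npy"))
E
python3 ana.py
```

```text
position: [0.632, -0.1475, 0.0873]
wrist_force: [-2.0, 2.0, 13.8]
position: [0.632, -0.1474, 0.0873]
wrist_force: [-3.1, 2.1, 15.1]
[613.5   7.8 150.4  27.  -83.4]
F [-2.7  3.3 13.5] pose [ 0.632  -0.1474  0.0873] [-1.8e+02 -1.0e-01  5.9e+00] 24.1667
start
bubble -5.7 5.72 c 0.01
line -11.8 87
line 10.46 102
now
bubble -2.83 10.21 c 3.69
line -6.52 108
line 14.9 104
```

View pics/b3.png

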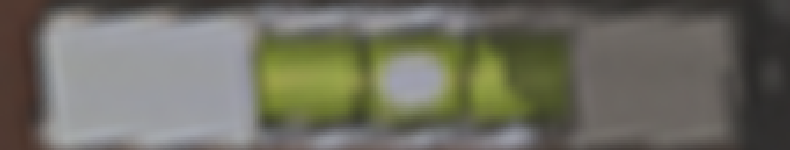

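Bubble is −0.5 mm by the lines. One small nudge more.

```bash

python3 -m pendant '[[5,[0,0,-0.01],[0,0,0.25]],[5,[0,0,0],[0,0,0]],[5,[0,0,0],[0,0,0]],[5,[0,0,0],[0,0,0]],[5,[0,0,0],[0,0,0]],[5,[0,0,0],[0,0,0]],[5,[0,0,0],[0,0,0]],[5,[0,0,0],[0,0,0]],[5,[0,0,0],[0,0,0]],[5,[0,0,0],[0,0,0]],[5,[0,0,0],[0,0,0]],[5,[0,0,0],[0,0,0]]]' | grep -E "wrist|pos"
python3 -m pendant '[[5,[0,0,0],[0,0,0]],[5,[0,0,0],[0,0,0]],[5,[0,0,0],[0,0,0]],[5,[0,0,0],[0,0,0]],[5,[0,0,0],[0,0,0]],[5,[0,0,0],[0,0,0]],[5,[0,0,0],[0,0,0]],[5,[0,0,0],[0,0,0]],[5,[0,0,0],[0,0,0]],[5,[0,0,0],[0,0,0]],[5,[0,0,0],[0,0,0]],[5,[0,0,0],[0,0,0]]]'
for i in 1 2; do python3 look.py pics/b4.png | head -2|cut -c1-130; python3 ana.py | sed -n '/now/,$p'; done
```

```text
position: [0.6319, -0.1474, 0.0875]
wrist_force: [-3.0, 2.7, 12.7]
clock: 26.37
position: [0.6319, -0.1474, 0.0875]
tool_rot: [-180.0, -0.1, 4.4]
wrist_force: [-1.4, 3.7, 12.0]
grip_width: 0.155
grip_force: 40.0
[613.3   7.8 150.4  27.1 -83.5]
F [-2.6  3.3 12.7] pose [ 0.6319 -0.1474  0.0875] [-1.8e+02 -1.0e-01  4.4e+00] 26.3667
now
bubble -2.03 10.23 c 4.1
line -6.48 110
line 14.88 104
[613.5   7.8 150.4  26.8 -83.5]
F [-2.4  2.9 12.9] pose [ 0.632  -0.1474  0.0875] [-1.8e+02 -1.0e-01  4.4e+00] 26.5667
now
bubble -2.11 10.29 c 4.09
line -6.52 110
line 14.9 105
```

The bubble reads −0.1 mm from the line centre with 12.8 N of push, and the knob is still gripped. I'll hand it in.

```bash
python3 -c "
from station import bot;print(bot.job_done())"
```

```text
the job is handed in; nothing more can be done
None
```

The job is handed in at about 27 s: the level lies flat along the shelf, the knob is still gripped and pressed home at about 13 N, and the bubble read within about 0.1 mm of centre (camera measurement good to roughly 0.5 mm); the cups, glass and caddy were not touched.

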